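# Sweep the detergent tablets into the tray

## Task

Three blue detergent tablets have spilled on the laundry counter: push them across the counter with your fingertips, through the open front of the grey tray, until all three lie flat and fully inside it. Slide them gently, without pinching, pressing down on or lifting them, and leave the orange stain tablet and everything else where it stands.

Things in the scene. Friction and masses are not known exactly. Their poses are not given: they have to be found in the camera images.
- tray: grey tray fixed to the counter: three walls 30 mm high, 6 mm thick, round a floor level with the counter. Inside 180 mm wide (its y), 130 mm deep (its x). Its -x side is open, without sill, and faces roughly world -y, towards the tablets. Origin on the counter at the middle of the inside floor: mouth at x = -65 mm, inner face of back wall at x = +65, of side walls at y = +-90 mm.
- tray_mouth (a point): middle of the tray's open side, at counter height; axes as the tray's
- tablet1: round pressed blue detergent tablet, 36 mm across, 16 mm thick, about 30 g, loose, flat on the counter; origin at the centre of its underside, z up. The blue tablets and the orange one lie in a ragged row along x, 60 mm or more apart in x, in any order. It slides flat when pushed at its side; brittle, so do not squeeze or press it.
- tablet2: round pressed blue detergent tablet, 36 mm across, 16 mm thick, about 30 g, loose, flat on the counter; origin at the centre of its underside, z up. The blue tablets and the orange one lie in a ragged row along x, 60 mm or more apart in x, in any order. It slides flat when pushed at its side; brittle, so do not squeeze or press it.
- tablet3: round pressed blue detergent tablet, 36 mm across, 16 mm thick, about 30 g, loose, flat on the counter; origin at the centre of its underside, z up. The blue tablets and the orange one lie in a ragged row along x, 60 mm or more apart in x, in any order. It slides flat when pushed at its side; brittle, so do not squeeze or press it.
- stain_tablet: round orange stain-remover tablet, 36 mm across and 16 mm thick, lying in the same row as the blue ones; origin at the centre of its underside. To be left alone.
- measuring_cup: open green measuring cup, 60 mm across the rim, 55 mm high, standing at the far side between the row and the tray; origin at the centre of its underside. To be left alone.
- clothes_peg: wooden clothes peg lying flat, 75 x 12 x 14 mm, long axis its x, near the robot; origin at the centre of its underside. To be left alone.
- softener: white softener bottle with green label and blue cap, 68 mm across, 200 mm high, standing to the right behind the row; origin at the centre of its underside. To be left alone.
- powder_tub: white round powder tub with lid, 96 mm across, 120 mm high, standing to the right behind the row; origin at the centre of its underside. To be left alone.
- stain_brush: brush with wooden handle and grey head, 160 mm long, lying along its x at the far right; origin about the middle of its length, on the counter. To be left alone.
- clip_box: open yellow box of clothes pegs, 80 x 110 mm, 50 mm high, standing to the left beyond the tray; origin at the centre of its underside. To be left alone.
Mind the look-alikes: they are no part of the job. Leave any pink look-alike of the tablet1 alone.

How it is judged:
By the outcome, as a careful person would: the job done as asked, in the order asked, and still so for the second after the job is handed in, with the robot touching nothing.
It also fails if it takes over 72 s, if anything falls off the work surface, if the arm or the gripper's body presses on something with over 40 N, if the wrist force passes 120 N, or if a joint passes its speed limit or range.

## Robot

A 7-joint arm with a two-finger parallel gripper is mounted at the origin on the work surface. World frame = base frame: x ahead of the robot, y to its left, z up, the work surface at z = 0. Lengths are in m, angles in rad, forces in N, time in s.
With the tool pointing down it reaches from about 0.425 to 0.875 m from the base axis. Payload 4.7 kg.
Tool frame: the origin (TCP) lies midway between the tips of the shut fingers; the grasp point (between the pads) lies 19 mm behind it; z points along the fingers, y is the line along which they close (so a half turn about z gives the same grasp; the last joint's range is limited). The gripper opens to 85 mm and grips with 20 to 120 N. Pads are 22 mm wide; open, the fingers measure 114 mm over their backs; the gripper's body (76 mm by 85 mm) begins 54 mm behind the grasp point. The pads swing forward as they close: fully open they stand 13 mm farther back than shut.
Start: joints at [1.193, 0.321, -0.07, 1.45, 0.023, 1.371, -0.057], TCP at [0.248, -0.601, 0.211] pointing down, gripper open.
Joint ranges: [-2.86, 2.86], [-0.3, 2.09], [-1.38, 1.24], [0.06, 2.45], [-1.56, 4.7], [0.09, 2.05], [-2.69, 2.69]. Speed limits (rad/s): [2.57, 2.57, 3.14, 3.14, 3.14, 3.14, 3.14].

## Interface

Orientations are given as a unit quaternion [w, x, y, z].
In Python, from station import sense, viewer, manip, models gives the robot as it stands.
- The arm moves only by the tool carry_out, never from a script. Its argument "series" is a list of rows, each a list of 5 numbers: the shift along the tool's x, y, z in units of 0.2 m (1.0 is 0.2 m), then the turn about the tool's z in units of 2 rad (1.0 is 2 rad), then the closure, from 0 (fully open) to 1 (shut). A call has exactly 5 rows; each row is the pose to reach, as a shift and turn from the pose commanded when the call began, along the tool's axes at that moment; what a row does not reach only later rows make up. A row lasts 1/12 s, in which the tool goes at most 41.7 mm and 7.16 degrees, less where a joint would pass 70% of its speed; a pose out of reach is approached as far as the arm can. A call with a number of a shift or a turn outside -1 to 1 is refused whole. A call with a gripper value outside its range is refused whole. The fingers move at their own pace and stop on an object; the grip force is fixed at half the most. Time passes only in rows, so rows that repeat a pose let the fingers close, or fill a call up. It gives the time, the measured TCP pose, the force, the opening and the grip force at its end, in the units of the state.
- sense(): the state, without advancing time (a new reading comes with each control period).
- viewer.get_image(name): name is "side" or "top"; returns a dict with "pixels" (400x640x3 uint8, red, green, blue), "fx", "fy", "cx", "cy" (pixels), "world_to_cam" (4x4, takes a point from world to camera coordinates). Camera axes: x right, y up, looking along -z (the intrinsics and any distortion apply to the point x, -y, -z); pixel columns grow to the right and rows downward; lengths in m; the calibration is good to about 2 mm. A picture is of the moment at which its call begins. There is no depth.
- manip.job_done(): hands the job in; it is judged then, once.
Trained networks look in the newest picture that a camera, given by its name, has taken for a name from the list of things; names that differ only in an ending like _2 or _b are one class to them, and where a whole thing is asked for, a point or a joint stands for the part that bears it (a point fixed in the world has none). Each returns a list of dicts, best first, with "score" (0 to 1); they miss things now and then, are a little off and sometimes report something else, mostly with a low value. They report only what shows in the picture. A call takes as long as a camera call. They do not tell look-alikes from the thing itself.
- models.trace(camera, name): "mask" (400x640 bool, what is visible of it) and "box" ([centre column, centre row, width, height] in pixels, round what is visible of it).
The state is a dict: "t": time; "q": joint angles; "qd": joint speeds; "tau": joint torques, N m; "eef_pos": TCP position; "orientation": TCP orientation; "force": force on the tool from outside, world axes, zero at the start; "torque": the same for the moment, N m; "opening": finger opening in m; "grasp_force": force on a finger pad.
Only numpy, scipy, OpenCV 4.12 (cv2) and the standard library are available. Lean on these libraries where they do the work, as an engineer would, in place of code of your own. Each camera call takes 0.05 s, during which the arm holds its last target. There are 200 camera calls.

## Working session

There is one attempt and no reset: what is moved stays moved. The work goes in short steps, Python scripts to look and compute and a tool call to move; the robot and the scene stay as the last step left them, time stands still between calls to the robot, and variables do not carry over. Pictures are saved under pics/ and viewed, at most 10 in all, crops included, and the job is handed in when it is done.

Besides the shell and the picture viewer there is one more tool, called after ">>>" as name(argument=value, ...) on one line, values as JSON. carry_out: Moves the arm, as the interface text tells. Its arguments: {"type":"object","properties":{"series":{"type":"array"}},"required":["series"]}

```bash
ls; mkdir -p pics
python3 - <<'E'
from station import sense, viewer, manip, models
import cv2
s=sense();print(s)
for n in("top","side"):
    i=viewer.get_image(n);cv2.imwrite(f"pics/{n}0.png",i["pixels"][:,:,::-1]);print({k:v for k,v in i.items() if k!="pixels"})
E
```

```text
pics
{'t': 0.0, 'q': array([ 1.19311589,  0.3218064 , -0.07011231,  1.45171047,  0.02260881,
        1.37077575, -0.05689806]), 'qd': array([-0.00039376,  0.00088838,  0.00014616,  0.00056947,  0.00121586,
       -0.00296234, -0.00115462]), 'tau': array([-1.22803154e-03, -4.93584359e+01, -3.82629633e-01, -3.14332831e+01,
        1.31752316e-02,  1.11792368e-02,  2.05082863e-06]), 'eef_pos': array([ 0.24793409, -0.60022231,  0.20951672]), 'orientation': array([-9.26964110e-04,  9.80868380e-01,  1.94669739e-01, -2.34581999e-04]), 'force': array([-0.33712243, -0.11865654, -0.37131798]), 'torque': array([ 0.00817049, -0.02315297, -0.01312264]), 'grasp_force': 0.0, 'opening': 0.08544744182017956}
{'fx': 425.4570010498601, 'fy': 425.4570010498601, 'cx': 320.15262025934425, 'cy': 190.88746852697983, 'world_to_cam': array([[-0.0064832 , -0.99991706,  0.01112806,  0.01179459],
       [ 0.9862514 , -0.00455621,  0.16518901, -0.56310554],
       [-0.1651246 ,  0.01204602,  0.98619915, -1.26707055],
       [ 0.        ,  0.        ,  0.        ,  1.        ]])}
{'fx': 514.3456205994919, 'fy': 514.3456205994919, 'cx': 316.5848339346652, 'cy': 202.85845376515863, 'world_to_cam': array([[ 0.99014223, -0.13903713, -0.01694208, -0.55265777],
       [ 0.08377696,  0.49094618,  0.86715239, -0.08177167],
       [-0.11224873, -0.86002356,  0.49775466, -1.17937414],
       [ 0.        ,  0.        ,  0.        ,  1.        ]])}
```

View pics/top0.png

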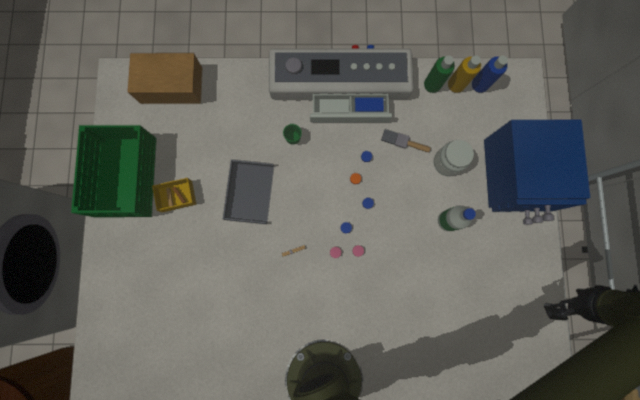

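View pics/side0.png

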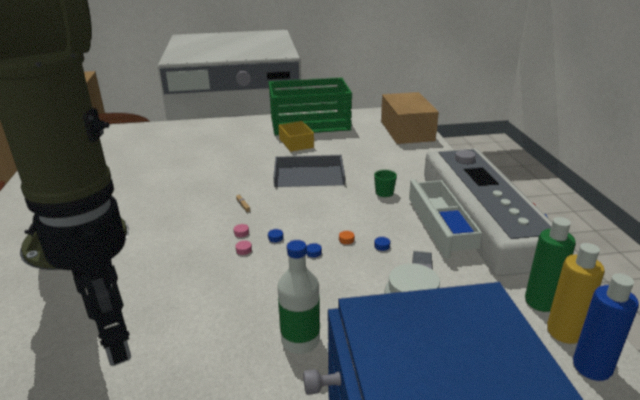

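The top view shows blue tablets at about (367,156), (368,203) and (346,228), with the orange one at (356,179). The pink look-alikes are at (336,252) and (358,251), and the tray is around (249,191) with its mouth to the right. The side view agrees.

```bash
cat > h.py <<'E'
from station import sense, viewer, manip, models
import cv2, numpy as np
def ray(i,u,v,z):
    W=i["world_to_cam"];R=W[:3,:3];c=-R.T@W[:3,3]
    d=R.T@np.array([(u-i["cx"])/i["fx"],-(v-i["cy"])/i["fy"],-1]);return (c+d*(z-c[2])/d[2])[:2]
RNG={"blue":((100,120,40),(130,255,255)),"orange":((5,150,80),(17,255,255)),"pink":((165,60,80),(180,200,255))}
def tabs(cam="top",cols=("blue","orange","pink"),z=.011):
    i=viewer.get_image(cam);h=cv2.cvtColor(i["pixels"],cv2.COLOR_RGB2HSV);o={}
    for c in cols:
        n,_,st,ce=cv2.connectedComponentsWithStats(cv2.inRange(h,*RNG[c]))
        o[c]=[(np.round(ray(i,*ce[k],z)*1000,0).tolist(),int(st[k,4])) for k in range(1,n) if 25<st[k,4]<260]
        o[c]=[x for x in o[c] if 300<x[0][0]<880 and abs(x[0][1])<400]
    return i,o
E
python3 - <<'E'
from h import *
for c in("top","side"):
    i,o=tabs(c,z=.011 if c=="top" else .010);print(c,o)
    for n in("tray","measuring_cup","clothes_peg","softener","stain_brush","powder_tub"):
        r=models.trace(c,n)[:1]
        for x in r:
            q=cv2.minAreaRect(np.argwhere(x["mask"])[:,::-1].astype(np.float32)); b=cv2.boxPoints(q)
            print(n,round(x["score"],2),[np.round(ray(i,*p,.03 if n=="tray" else 0)*1000).tolist() for p in b])
i=viewer.get_image("top")["pixels"][110:270,200:400,::-1]
cv2.imwrite("pics/c.png",cv2.resize(i,None,fx=4,fy=3.75,interpolation=cv2.INTER_CUBIC)[:600])
E
```

```text
top {'blue': [([682.0, -141.0], 76), ([531.0, -142.0], 80), ([453.0, -71.0], 80)], 'orange': [([609.0, -105.0], 84)], 'pink': [([381.0, -108.0], 100), ([377.0, -37.0], 102)]}
tray 0.64 [[480.0, 311.0], [674.0, 294.0], [656.0, 153.0], [462.0, 173.0]]
measuring_cup 0.59 [[798.0, 129.0], [797.0, 73.0], [730.0, 73.0], [730.0, 128.0]]
clothes_peg 0.65 [[376.0, 119.0], [392.0, 76.0], [390.0, 75.0], [373.0, 118.0]]
softener 0.9 [[496.0, -356.0], [542.0, -473.0], [473.0, -495.0], [429.0, -380.0]]
stain_brush 0.7 [[740.0, -189.0], [782.0, -204.0], [727.0, -358.0], [686.0, -343.0]]
powder_tub 0.73 [[666.0, -341.0], [765.0, -443.0], [691.0, -511.0], [593.0, -409.0]]
side {'blue': [([453.0, -77.0], 144), ([682.0, -147.0], 163)], 'orange': [([610.0, -111.0], 150)], 'pink': [([377.0, -43.0], 160), ([381.0, -113.0], 182)]}
tray 0.65 [[474.0, 313.0], [678.0, 287.0], [644.0, 97.0], [463.0, 120.0]]
measuring_cup 0.68 [[753.0, 235.0], [818.0, 223.0], [775.0, 70.0], [717.0, 80.0]]
clothes_peg 0.41 [[362.0, 135.0], [373.0, 154.0], [402.0, 78.0], [391.0, 61.0]]
softener 0.68 [[452.0, -80.0], [546.0, -88.0], [506.0, -431.0], [436.0, -424.0]]
stain_brush 0.78 [[745.0, -173.0], [783.0, -179.0], [764.0, -234.0], [728.0, -228.0]]
powder_tub 0.88 [[664.0, -214.0], [784.0, -211.0], [760.0, -298.0], [648.0, -300.0]]
```

View pics/c.png

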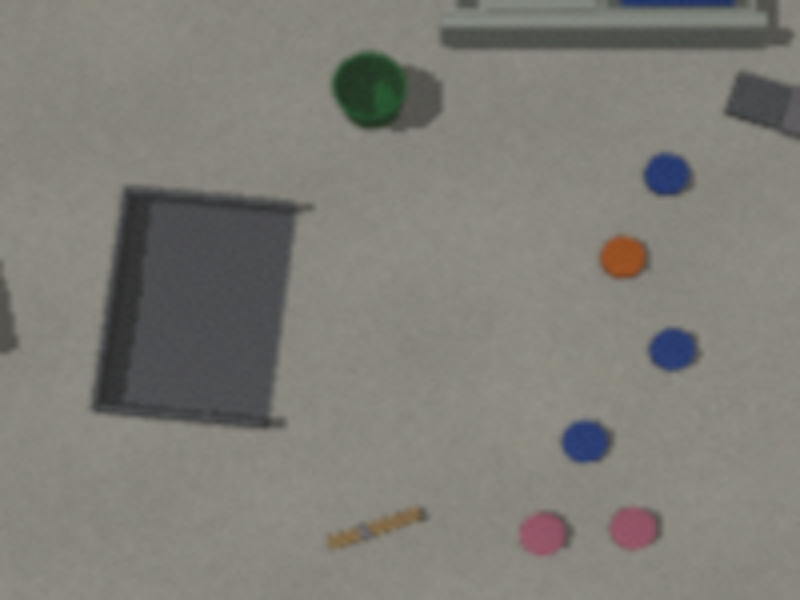

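```bash
cat >> h.py <<'E'
from scipy.spatial.transform import Rotation as Ro
def plan(x,y,z,yaw=None):
    s=sense();q=s["orientation"];R=Ro.from_quat([*q[1:],q[0]]).as_matrix();p=s["eef_pos"]
    cy=np.arctan2(R[1,0],R[0,0]);d=R.T@(np.array([x,y,z])-p)/.2
    print("t",s["t"],"pos",np.round(p,4),"yaw",round(cy,3),"tilt",np.round(R[:2,2],4),"open",round(s["opening"],4),"F",np.round(s["force"],1))
    print("shift",np.round(d,3),"turn",None if yaw is None else round((cy-yaw)/2,3))
E
python3 -c "
from h import *
plan(.443,-.119,.10,1.371)"
```

```text
t 0.85 pos [ 0.2482 -0.6008  0.2107] yaw 0.392 tilt [ 0.     -0.0001] open 0.0857 F [-0.8 -0.4 -0.3]
shift [ 1.82  -1.854  0.553] turn -0.49
```

>>> carry_out(series=[[0.14,-0.14,0,-0.06,0.72],[0.28,-0.28,0,-0.12,0.72],[0.42,-0.42,0,-0.18,0.72],[0.56,-0.56,0,-0.24,0.72],[0.7,-0.7,0,-0.3,0.72]])

```text
t: 1.27
eef_pos: [0.3246, -0.4162, 0.2107]
orientation: [0.0, 0.878, 0.478, -0.0]
force: [0.7, -0.2, 0.8]
opening: 0.0253
grasp_force: 0.0
```

```bash
python3 -c "
from h import *
plan(.443,-.119,.10,1.371)"
```

```text
t 1.2667 pos [ 0.3246 -0.4162  0.2107] yaw 0.998 tilt [ 0.0001 -0.0006] open 0.0253 F [ 0.7 -0.2  0.8]
shift [ 1.57  -0.309  0.553] turn -0.187
```

>>> carry_out(series=[[0.18,-0.04,0,-0.06,0.72],[0.36,-0.08,0,-0.12,0.72],[0.54,-0.12,0,-0.187,0.72],[0.72,-0.15,0,-0.187,0.72],[0.9,-0.18,0,-0.187,0.72]])

```text
t: 1.68
eef_pos: [0.3928, -0.2459, 0.211]
orientation: [0.001, 0.776, 0.631, -0.0]
force: [0.4, -0.5, -0.0]
opening: 0.024
grasp_force: 0.0
```

```bash
python3 -c "
from h import *
plan(.443,-.119,.03,1.371)"
```

```text
t 1.6833 pos [ 0.3928 -0.2459  0.211 ] yaw 1.366 tilt [ 0.0005 -0.0011] open 0.024 F [ 0.4 -0.5 -0. ]
shift [0.673 0.116 0.904] turn -0.002
```

>>> carry_out(series=[[0.16,0.03,0.12,0,0.72],[0.32,0.06,0.24,0,0.72],[0.48,0.09,0.36,0,0.72],[0.62,0.116,0.48,0,0.72],[0.673,0.116,0.66,0,0.72]])

```text
t: 2.1
eef_pos: [0.4464, -0.1166, 0.0801]
orientation: [0.003, 0.774, 0.633, 0.002]
force: [0.9, 0.1, 0.3]
opening: 0.0243
grasp_force: 0.0
```

```bash
python3 -c "
from h import *
plan(.443,-.119,.006,1.371)"
```

```text
t 2.1 pos [ 0.4464 -0.1166  0.0801] yaw 1.371 tilt [ 0.0068 -0.0011] open 0.0243 F [0.9 0.1 0.3]
shift [-0.015 -0.017  0.371] turn 0.0
```

>>> carry_out(series=[[0,0,0.12,0,0.72],[0,0,0.24,0,0.72],[0,0,0.31,0,0.72],[0,0,0.34,0,0.72],[0,0,0.35,0,0.72]])

```text
t: 2.52
eef_pos: [0.4419, -0.1203, 0.0078]
orientation: [-0.001, 0.776, 0.631, -0.0]
force: [0.2, 0.9, -0.0]
opening: 0.0242
grasp_force: 0.0
```

```bash
python3 -c "
from h import *
i,o=tabs('side',('blue','pink'));print(o)
i,o=tabs('top',('blue','pink'));print(o)
plan(.443,-.119,.006,1.371)
p=i['pixels'];s=viewer.get_image('side')['pixels']
cv2.imwrite('pics/d.png',cv2.resize(s[180:300,180:340,::-1],None,fx=4,fy=4))"
```

```text
{'blue': [([446.0, -78.0], 77), ([681.0, -149.0], 160)], 'pink': [([377.0, -44.0], 157), ([381.0, -115.0], 182)]}
{'blue': [([682.0, -141.0], 76), ([453.0, -71.0], 81)], 'pink': [([377.0, -37.0], 102), ([379.0, -103.0], 65)]}
t 2.6167 pos [ 0.4431 -0.1207  0.0091] yaw 1.366 tilt [ 0.0007 -0.0003] open 0.0241 F [-0.7  0.1 -0.3]
shift [ 0.008 -0.002  0.016] turn -0.003
```

View pics/d.png

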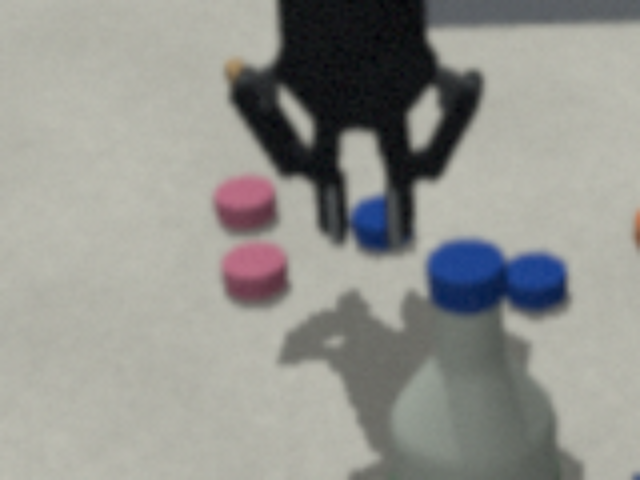

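The fingertips at about (335,235) and (400,235) straddle the near side of the tablet at (380,222). The pinks at (245,203) and (255,270) are clear. I'll lower slightly and start pushing.

>>> carry_out(series=[[0,0,0.02,0,0.72],[0.05,0,0.02,0,0.72],[0.1,0,0.02,0,0.72],[0.15,0,0.02,0,0.72],[0.2,0,0.02,0,0.72]])

```text
t: 3.08
eef_pos: [0.4512, -0.0798, 0.0049]
orientation: [0.0, 0.775, 0.631, 0.0]
force: [0.8, 0.6, -1.0]
opening: 0.0237
grasp_force: 0.0
```

>>> carry_out(series=[[0.06,0,0,0,0.72],[0.12,0,0,0,0.72],[0.18,0,0,0,0.72],[0.24,0,0,0,0.72],[0.3,0,0,0,0.72]])

```text
t: 3.5
eef_pos: [0.4632, -0.0208, 0.0048]
orientation: [0.0, 0.775, 0.632, 0.0]
force: [0.5, 0.4, -0.4]
opening: 0.0239
grasp_force: 0.0
```

```bash
python3 -c "
from h import *
i,o=tabs('side',('blue','pink'));print(o)
i,o=tabs('top',('blue','pink'));print(o)
plan(.516,.221,.005,1.371)"
```

```text
{'blue': [([453.0, -80.0], 147), ([681.0, -149.0], 161)], 'pink': [([377.0, -44.0], 159), ([381.0, -115.0], 183)]}
{'blue': [([682.0, -141.0], 76), ([531.0, -141.0], 73)], 'pink': []}
t 3.6 pos [ 0.4635 -0.0195  0.0049] yaw 1.37 tilt [0.0008 0.001 ] open 0.0241 F [0.1 0.4 0.5]
shift [1.231e+00 1.800e-02 1.000e-03] turn -0.0
```

```bash
python3 -c "
from h import *
s=viewer.get_image('side')['pixels']
cv2.imwrite('pics/e.png',cv2.resize(s[160:280,200:360,::-1],None,fx=5,fy=5))"
```

```text
(no output)
```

View pics/e.png

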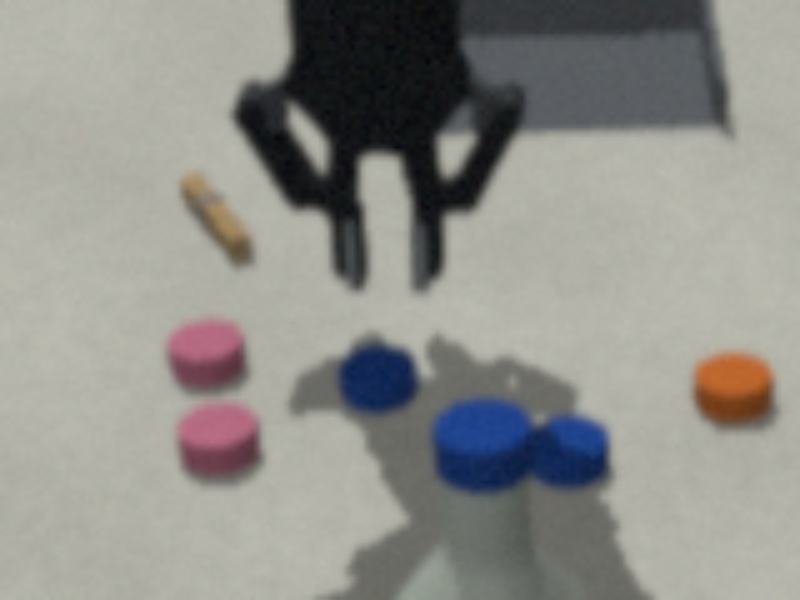

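The fingertips, at about (350,285) and (425,285), passed over the tablet at (378,380), which hasn't moved. Next I'll estimate how high the tips really are.

```bash
python3 -c "
from h import *
i=viewer.get_image('side');W=i['world_to_cam']
for z in(0,.005,.01,.015,.02,.025,.03):
  for y in(-.0305,-.0195):
    c=W[:3]@np.array([.4635,y,z,1]);print(z,y,np.round([i['cx']+i['fx']*c[0]/-c[2],i['cy']-i['fy']*c[1]/-c[2]],1))
plan(.44,-.13,.06)"
```

```text
0 -0.0305 [278.4 227.6]
0 -0.0195 [278.  225.1]
0.005 -0.0305 [278.3 225.8]
0.005 -0.0195 [277.9 223.3]
0.01 -0.0305 [278.2 224. ]
0.01 -0.0195 [277.8 221.5]
0.015 -0.0305 [278.  222.1]
0.015 -0.0195 [277.7 219.7]
0.02 -0.0305 [277.9 220.3]
0.02 -0.0195 [277.6 217.9]
0.025 -0.0305 [277.8 218.5]
0.025 -0.0195 [277.5 216.1]
0.03 -0.0305 [277.7 216.6]
0.03 -0.0195 [277.3 214.2]
t 3.7 pos [ 0.4629 -0.0221  0.0046] yaw 1.367 tilt [-0.0001 -0.0003] open 0.024 F [ 0.2 -0.7  0.1]
shift [-0.552 -0.003 -0.277] turn None
```

>>> carry_out(series=[[0,0,-0.13,0,0.72],[-0.18,0,-0.15,0,0.72],[-0.36,0,-0.15,0,0.72],[-0.5,0,-0.15,0,0.72],[-0.53,0,-0.15,0,0.72]])

```text
t: 4.12
eef_pos: [0.4396, -0.1326, 0.0347]
orientation: [0.001, 0.778, 0.628, -0.001]
force: [-0.1, -0.2, -1.0]
opening: 0.0239
grasp_force: 0.0
```

>>> carry_out(series=[[0,0,0.1,0,0.72],[0,0,0.15,0,0.72],[0,0,0.16,0,0.72],[0,0,0.17,0,0.72],[0,0,0.18,0,0.72]])

```text
t: 4.53
eef_pos: [0.4416, -0.1258, -0.0014]
orientation: [-0.0, 0.775, 0.631, 0.0]
force: [-0.1, 0.6, -0.2]
opening: 0.0241
grasp_force: 0.0
```

```bash
python3 -c "
from h import *
plan(.443,-.126,.0,1.366)
i=viewer.get_image('side')
s=i['pixels'];cv2.imwrite('pics/f.png',cv2.resize(s[190:270,200:320,::-1],None,fx=6,fy=6))"
```

```text
t 4.5333 pos [ 0.4416 -0.1258 -0.0014] yaw 1.367 tilt [0.     0.0002] open 0.0241 F [-0.1  0.6 -0.2]
shift [ 0.     0.007 -0.007] turn 0.0
```

View pics/f.png

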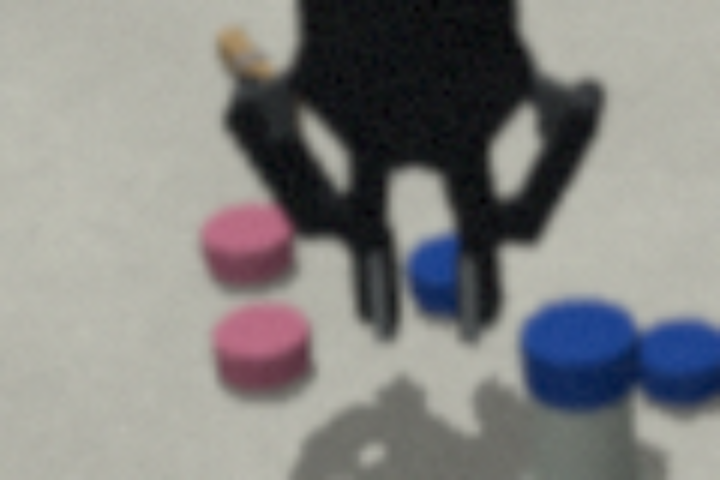

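The tips at about (382,338) and (475,340) are still detached from their shadow at (400,380). I'll lower in small steps and watch the force.

>>> carry_out(series=[[0,0,0.01,0,0.72],[0,0,0.02,0,0.72],[0,0,0.03,0,0.72],[0,0,0.04,0,0.72],[0,0,0.04,0,0.72]])

```text
t: 5.0
eef_pos: [0.4411, -0.1263, -0.0097]
orientation: [-0.0, 0.776, 0.631, -0.0]
force: [0.1, 0.9, 0.9]
opening: 0.024
grasp_force: 0.0
```

>>> carry_out(series=[[0,0,0.005,0,0.72],[0,0,0.01,0,0.72],[0,0,0.015,0,0.72],[0,0,0.015,0,0.72],[0,0,0.015,0,0.72]])

```text
t: 5.42
eef_pos: [0.4413, -0.1264, -0.0124]
orientation: [-0.0, 0.776, 0.631, -0.0]
force: [1.3, 0.3, -0.2]
opening: 0.0241
grasp_force: 0.0
```

>>> carry_out(series=[[0,0,0.005,0,0.72],[0,0,0.01,0,0.72],[0,0,0.01,0,0.72],[0,0,0.01,0,0.72],[0,0,0.01,0,0.72]])

```text
t: 5.83
eef_pos: [0.4413, -0.1264, -0.0144]
orientation: [-0.0, 0.776, 0.631, -0.0]
force: [0.4, 0.0, -0.4]
opening: 0.0239
grasp_force: 0.0
```

```bash
python3 -c "
from h import *
plan(.443,-.126,.0,1.366)
i=viewer.get_image('side')
W=i['world_to_cam']
for z in(0,.005,.01):
    c=W[:3]@np.array([.441,-.137,z,1]);print(z,np.round([i['cx']+i['fx']*c[0]/-c[2],i['cy']-i['fy']*c[1]/-c[2]],1))
s=i['pixels'];cv2.imwrite('pics/g.png',cv2.resize(s[190:270,200:320,::-1],None,fx=6,fy=6))"
```

```text
t 5.8333 pos [ 0.4413 -0.1264 -0.0144] yaw 1.366 tilt [-0.0001 -0.    ] open 0.0239 F [ 0.4  0.  -0.4]
shift [ 0.004  0.008 -0.072] turn -0.0
0 [271.7 254.7]
0.005 [271.6 252.9]
0.01 [271.4 250.9]
```

View pics/g.png

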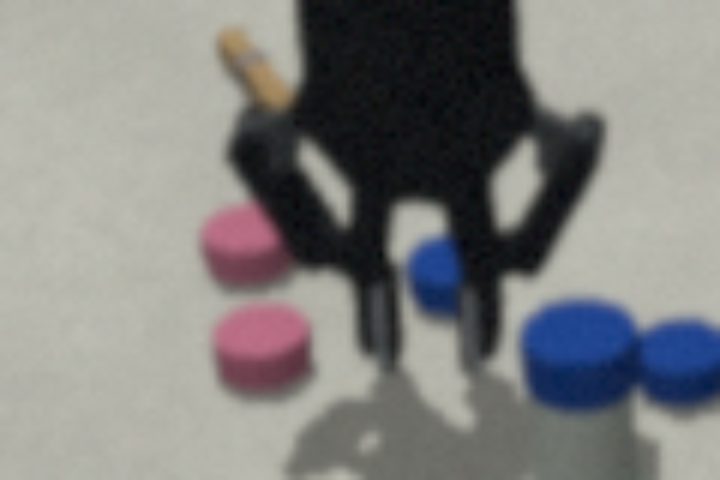

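The tips at about (388,370) now nearly touch their shadows. They are low enough and centred on the tablet, so I'll push slowly.

>>> carry_out(series=[[0,0,0.008,0,0.72],[0.04,0,0.008,0,0.72],[0.09,0,0.008,0,0.72],[0.14,0,0.008,0,0.72],[0.19,0,0.008,0,0.72]])

```text
t: 6.3
eef_pos: [0.4494, -0.0877, -0.016]
orientation: [-0.0, 0.775, 0.631, 0.0]
force: [-0.5, 0.4, -0.2]
opening: 0.0237
grasp_force: 0.1
```

>>> carry_out(series=[[0.05,0,0,0,0.72],[0.1,0,0,0,0.72],[0.15,0,0,0,0.72],[0.2,0,0,0,0.72],[0.25,0,0,0,0.72]])

```text
t: 6.72
eef_pos: [0.4595, -0.0392, -0.016]
orientation: [0.0, 0.776, 0.631, -0.0]
force: [-0.5, -0.0, 0.5]
opening: 0.024
grasp_force: 0.1
```

```bash
python3 -c "
from h import *
i,o=tabs('side',('blue','pink'));print(o)
i,o=tabs('top',('blue','pink'));print(o)
plan(.516,.221,-.016,1.366)"
```

```text
{'blue': [([461.0, -22.0], 103), ([681.0, -149.0], 161)], 'pink': [([377.0, -44.0], 159), ([381.0, -115.0], 182)]}
{'blue': [([682.0, -141.0], 76), ([531.0, -141.0], 79)], 'pink': []}
t 6.8167 pos [ 0.4598 -0.038  -0.0159] yaw 1.369 tilt [0.0005 0.0008] open 0.0239 F [ 0.7 -0.1 -0.1]
shift [1.325 0.016 0.002] turn 0.001
```

>>> carry_out(series=[[0.06,0,0,0,0.72],[0.12,0,0,0,0.72],[0.18,0,0,0,0.72],[0.24,0,0,0,0.72],[0.3,0,0,0,0.72]])

```text
t: 7.23
eef_pos: [0.4715, 0.0184, -0.0161]
orientation: [0.0, 0.776, 0.631, -0.0]
force: [0.0, -0.4, 0.4]
opening: 0.0242
grasp_force: 0.1
```

>>> carry_out(series=[[0.06,0,0,0,0.72],[0.12,0,0,0,0.72],[0.18,0,0,0,0.72],[0.24,0,0,0,0.72],[0.3,0,0,0,0.72]])

```text
t: 7.65
eef_pos: [0.4838, 0.0772, -0.0161]
orientation: [0.0, 0.776, 0.631, -0.0]
force: [0.1, -0.7, -0.4]
opening: 0.0236
grasp_force: 0.2
```

>>> carry_out(series=[[0.06,0,0,0,0.72],[0.12,0,0,0,0.72],[0.18,0,0,0,0.72],[0.24,0,0,0,0.72],[0.3,0,0,0,0.72]])

```text
t: 8.07
eef_pos: [0.4961, 0.1357, -0.0162]
orientation: [0.0, 0.776, 0.631, -0.0]
force: [-0.0, -0.6, 0.8]
opening: 0.0239
grasp_force: 0.3
```

```bash
python3 -c "
from h import *
i,o=tabs('side',('blue','pink'));print(o)
s=i['pixels'];cv2.imwrite('pics/h.png',cv2.resize(s[130:250,240:400,::-1],None,fx=5,fy=5))
plan(.516,.221,-.016,1.366)"
```

```text
{'blue': [([498.0, 155.0], 83), ([681.0, -149.0], 161)], 'pink': [([377.0, -44.0], 159), ([381.0, -115.0], 183)]}
t 8.1167 pos [ 0.4965  0.139  -0.0158] yaw 1.367 tilt [0.001 0.002] open 0.0236 F [-0.3  2.7  1. ]
shift [0.421 0.012 0.002] turn 0.001
```

View pics/h.png

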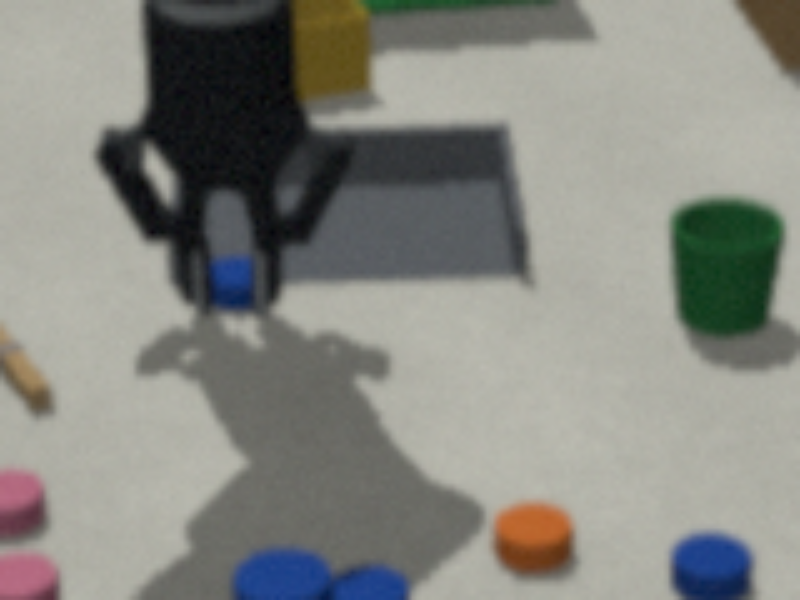

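The tablet at about (233,280) is cradled between the fingers, just before the tray mouth. The left finger runs close to the tray's left wall end, so I'll shift right while advancing.

>>> carry_out(series=[[0.015,0.012,0,0,0.72],[0.035,0.03,0,0,0.72],[0.06,0.05,0,0,0.72],[0.085,0.07,0,0,0.72],[0.11,0.09,0,0,0.72]])

```text
t: 8.53
eef_pos: [0.5188, 0.1536, -0.016]
orientation: [0.0, 0.776, 0.631, 0.0]
force: [-0.2, -0.5, -0.5]
opening: 0.0243
grasp_force: 0.1
```

```bash
python3 -c "
from h import *
i,o=tabs('side',('blue',));print(o)
plan(.530,.217,-.016,1.366)"
```

```text
{'blue': [([521.0, 175.0], 83), ([681.0, -149.0], 161)]}
t 8.5833 pos [ 0.5199  0.155  -0.0158] yaw 1.365 tilt [0.0017 0.0013] open 0.0237 F [0.8 0.6 1.1]
shift [ 0.314 -0.014  0.002] turn -0.0
```

>>> carry_out(series=[[0.05,0,0,0,0.72],[0.1,0,0,0,0.72],[0.15,0,0,0,0.72],[0.2,0,0,0,0.72],[0.24,0,0,0,0.72]])

```text
t: 9.0
eef_pos: [0.5277, 0.2029, -0.0159]
orientation: [-0.0, 0.775, 0.632, 0.0]
force: [-0.5, -0.1, -1.5]
opening: 0.024
grasp_force: 0.1
```

>>> carry_out(series=[[0.03,0,0,0,0.72],[0.06,0,0,0,0.72],[0.08,0,0,0,0.72],[0.09,0,0,0,0.72],[0.09,0,0,0,0.72]])

```text
t: 9.42
eef_pos: [0.5315, 0.219, -0.016]
orientation: [-0.0, 0.776, 0.631, 0.0]
force: [0.2, 0.7, 0.3]
opening: 0.0243
grasp_force: 0.0
```

>>> carry_out(series=[[-0.05,0,0,0,0.72],[-0.15,0,0,0,0.72],[-0.2,0,-0.15,0,0.72],[-0.22,0,-0.35,0,0.72],[-0.24,0,-0.55,0,0.72]])

```text
t: 9.83
eef_pos: [0.5202, 0.1688, 0.094]
orientation: [-0.001, 0.776, 0.63, -0.002]
force: [0.1, -0.0, -0.1]
opening: 0.0237
grasp_force: 0.0
```

```bash
python3 -c "
from h import *
i,o=tabs('side',('blue',));print(o)
u=np.array([617-682,235+143]);print(np.arctan2(u[1],u[0]))
plan(.690,-.192,.1,1.74)"
```

```text
{'blue': [([537.0, 237.0], 109), ([681.0, -149.0], 160)]}
1.741088550791404
t 9.8833 pos [0.5257 0.1705 0.103 ] yaw 1.364 tilt [0.0102 0.0003] open 0.0238 F [2.4 1.9 4.4]
shift [-1.605  1.176  0.023] turn -0.188
```

>>> carry_out(series=[[-0.16,0.12,0,-0.05,0.72],[-0.32,0.24,0,-0.1,0.72],[-0.48,0.36,0,-0.15,0.72],[-0.64,0.47,0,-0.188,0.72],[-0.8,0.58,0,-0.188,0.72]])

```text
t: 10.3
eef_pos: [0.6026, -0.0123, 0.094]
orientation: [0.0, 0.643, 0.766, -0.0]
force: [1.5, -0.0, -0.2]
opening: 0.0239
grasp_force: 0.0
```

```bash
python3 -c "
from h import *
plan(.690,-.192,.1,1.74)"
```

```text
t 10.3 pos [ 0.6026 -0.0123  0.094 ] yaw 1.744 tilt [-0.0001 -0.0011] open 0.0239 F [ 1.5 -0.  -0.2]
shift [-0.961  0.276 -0.029] turn 0.002
```

>>> carry_out(series=[[-0.2,0.055,0,0,0.72],[-0.4,0.11,0,0,0.72],[-0.6,0.17,0,0,0.72],[-0.8,0.23,0,0,0.72],[-0.96,0.276,0,0,0.72]])

```text
t: 10.72
eef_pos: [0.6894, -0.1944, 0.0936]
orientation: [0.001, 0.646, 0.764, -0.001]
force: [-0.1, -0.3, 0.6]
opening: 0.0238
grasp_force: 0.0
```

>>> carry_out(series=[[0,0,0,0,0.72],[0,0,0.15,0,0.72],[0,0,0.3,0,0.72],[0,0,0.4,0,0.72],[0,0,0.42,0,0.72]])

```text
t: 11.13
eef_pos: [0.6854, -0.1891, 0.0049]
orientation: [-0.004, 0.644, 0.765, -0.002]
force: [-0.9, 0.4, -0.7]
opening: 0.0239
grasp_force: 0.0
```

```bash
python3 -c "
from h import *
plan(.690,-.192,-.016,1.74)
i,o=tabs('side');print(o)
i,o=tabs('top');print(o)"
```

```text
t 11.1333 pos [ 0.6854 -0.1891  0.0049] yaw 1.741 tilt [-0.0082  0.0015] open 0.0239 F [-0.9  0.4 -0.7]
shift [-0.019  0.021  0.104] turn 0.0
{'blue': [([537.0, 236.0], 107), ([671.0, -148.0], 43)], 'orange': [([609.0, -112.0], 148)], 'pink': [([377.0, -44.0], 159), ([381.0, -114.0], 181)]}
{'blue': [([682.0, -141.0], 77), ([536.0, 244.0], 90), ([531.0, -142.0], 82)], 'orange': [([609.0, -105.0], 83)], 'pink': [([381.0, -108.0], 100), ([377.0, -37.0], 101)]}
```

>>> carry_out(series=[[0,0,0.04,0,0.72],[0,0,0.07,0,0.72],[0,0,0.09,0,0.72],[0,0,0.1,0,0.72],[0,0,0.1,0,0.72]])

```text
t: 11.65
eef_pos: [0.6896, -0.1886, -0.0102]
orientation: [-0.0, 0.644, 0.765, -0.0]
force: [-0.0, 0.2, 0.4]
opening: 0.0238
grasp_force: 0.0
```

```bash
python3 -c "
from h import *
plan(.690,-.192,-.016,1.74)"
```

```text
t 11.65 pos [ 0.6896 -0.1886 -0.0102] yaw 1.742 tilt [-0.0003 -0.0001] open 0.0238 F [-0.   0.2  0.4]
shift [-0.017 -0.001  0.029] turn 0.001
```

>>> carry_out(series=[[0,0,0.015,0,0.72],[0.03,0,0.027,0,0.72],[0.07,0,0.027,0,0.72],[0.12,0,0.027,0,0.72],[0.17,0,0.027,0,0.72]])

```text
t: 12.07
eef_pos: [0.6839, -0.1534, -0.0153]
orientation: [-0.0, 0.644, 0.765, 0.0]
force: [-0.3, 0.0, 0.2]
opening: 0.0239
grasp_force: 0.1
```

>>> carry_out(series=[[0.05,0,0,0,0.72],[0.1,0,0,0,0.72],[0.15,0,0,0,0.72],[0.2,0,0,0,0.72],[0.25,0,0,0,0.72]])

```text
t: 12.48
eef_pos: [0.6753, -0.1046, -0.0153]
orientation: [0.0, 0.644, 0.765, -0.0]
force: [0.8, 0.1, 0.0]
opening: 0.0237
grasp_force: 0.1
```

```bash
python3 -c "
from h import *
i,o=tabs('side');print(o)
plan(.621,.216,-.016,1.74)"
```

```text
{'blue': [([537.0, 236.0], 109), ([679.0, -89.0], 67)], 'orange': [([610.0, -112.0], 147)], 'pink': [([377.0, -44.0], 158), ([381.0, -115.0], 182)]}
t 12.5333 pos [ 0.675  -0.1013 -0.0152] yaw 1.745 tilt [-0.0003  0.002 ] open 0.0238 F [-0.3  1.8  0. ]
shift [1.609 0.009 0.007] turn 0.002
```

>>> carry_out(series=[[0.06,0,0,0,0.72],[0.12,0,0,0,0.72],[0.18,0,0,0,0.72],[0.24,0,0,0,0.72],[0.3,0,0,0,0.72]])

```text
t: 12.95
eef_pos: [0.665, -0.0451, -0.0153]
orientation: [0.0, 0.644, 0.765, 0.0]
force: [0.7, -0.4, 0.6]
opening: 0.024
grasp_force: 0.2
```

>>> carry_out(series=[[0.06,0,0,0,0.72],[0.12,0,0,0,0.72],[0.18,0,0,0,0.72],[0.24,0,0,0,0.72],[0.3,0,0,0,0.72]])

```text
t: 13.37
eef_pos: [0.6548, 0.0136, -0.0154]
orientation: [0.0, 0.644, 0.765, -0.0]
force: [0.5, -0.7, 0.6]
opening: 0.0237
grasp_force: 0.3
```

>>> carry_out(series=[[0.06,0,0,0,0.72],[0.12,0,0,0,0.72],[0.18,0,0,0,0.72],[0.24,0,0,0,0.72],[0.3,0,0,0,0.72]])

```text
t: 13.78
eef_pos: [0.6446, 0.0727, -0.0154]
orientation: [0.0, 0.644, 0.765, -0.0]
force: [0.2, -0.2, 0.8]
opening: 0.024
grasp_force: 0.3
```

>>> carry_out(series=[[0.06,0,0,0,0.72],[0.12,0,0,0,0.72],[0.18,0,0,0,0.72],[0.24,0,0,0,0.72],[0.3,0,0,0,0.72]])

```text
t: 14.2
eef_pos: [0.6344, 0.1319, -0.0154]
orientation: [0.0, 0.644, 0.765, -0.0]
force: [0.1, -0.6, 0.9]
opening: 0.024
grasp_force: 0.3
```

```bash
python3 -c "
from h import *
i,o=tabs('side');print(o)
s=i['pixels'];cv2.imwrite('pics/k.png',cv2.resize(s[130:250,240:400,::-1],None,fx=5,fy=5))
plan(.621,.216,-.016,1.74)"
```

```text
{'blue': [([537.0, 236.0], 109), ([639.0, 150.0], 57)], 'orange': [([609.0, -113.0], 152)], 'pink': [([377.0, -44.0], 160), ([381.0, -115.0], 183)]}
t 14.25 pos [ 0.6334  0.1359 -0.0152] yaw 1.745 tilt [-0.0003  0.0027] open 0.0238 F [-1.6  2.4 -0.7]
shift [0.405 0.008 0.005] turn 0.003
```

View pics/k.png

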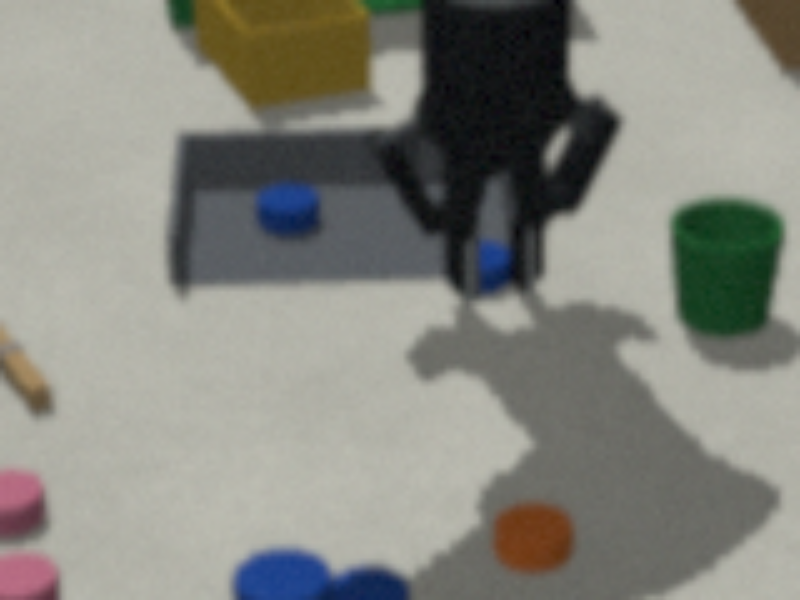

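The tablet at about (492,265) is at the mouth, but the right finger at (528,280) is close to the wall end. I'll shift left while advancing.

>>> carry_out(series=[[0.01,-0.02,0,0,0.72],[0.02,-0.04,0,0,0.72],[0.04,-0.065,0,0,0.72],[0.06,-0.08,0,0,0.72],[0.09,-0.09,0,0,0.72]])

```text
t: 14.67
eef_pos: [0.6133, 0.1443, -0.0156]
orientation: [0.0, 0.645, 0.764, -0.001]
force: [0.6, 0.2, 0.5]
opening: 0.0239
grasp_force: 0.1
```

```bash
python3 -c "
from h import *
i,o=tabs('side');print(o)
plan(.616,.220,-.016,1.74)"
```

```text
{'blue': [([537.0, 236.0], 110), ([618.0, 167.0], 63)], 'orange': [([609.0, -113.0], 157)], 'pink': [([377.0, -44.0], 159), ([381.0, -115.0], 182)]}
t 14.7167 pos [ 0.6125  0.1468 -0.0154] yaw 1.742 tilt [-0.0007  0.0006] open 0.0242 F [-0.   1.4 -0. ]
shift [0.358 0.08  0.003] turn 0.001
```

>>> carry_out(series=[[0.05,0.01,0,0,0.72],[0.1,0.02,0,0,0.72],[0.15,0.035,0,0,0.72],[0.2,0.045,0,0,0.72],[0.25,0.055,0,0,0.72]])

```text
t: 15.13
eef_pos: [0.6162, 0.1983, -0.0154]
orientation: [-0.0, 0.644, 0.765, 0.0]
force: [0.1, -0.9, 0.2]
opening: 0.0241
grasp_force: 0.2
```

>>> carry_out(series=[[0.04,0.01,0,0,0.72],[0.07,0.015,0,0,0.72],[0.09,0.02,0,0,0.72],[0.1,0.02,0,0,0.72],[0.1,0.02,0,0,0.72]])

```text
t: 15.55
eef_pos: [0.6166, 0.2173, -0.0155]
orientation: [-0.0, 0.644, 0.765, 0.0]
force: [-1.0, -0.2, 0.3]
opening: 0.0241
grasp_force: 0.0
```

>>> carry_out(series=[[-0.05,0,0,0,0.72],[-0.15,0,0,0,0.72],[-0.2,0,-0.15,0,0.72],[-0.22,0,-0.35,0,0.72],[-0.24,0,-0.55,0,0.72]])

```text
t: 15.97
eef_pos: [0.6242, 0.166, 0.0944]
orientation: [-0.001, 0.645, 0.764, -0.002]
force: [1.6, 0.6, -0.5]
opening: 0.0237
grasp_force: 0.0
```

```bash
python3 -c "
from h import *
i,o=tabs('side');print(o)
print(np.arctan2(205+143,574-531))
plan(.525,-.193,.09,1.448)"
```

```text
{'blue': [([612.0, 235.0], 105), ([537.0, 236.0], 108)], 'orange': [([609.0, -112.0], 157)], 'pink': [([377.0, -44.0], 158), ([381.0, -115.0], 183)]}
1.447856258788865
t 16.0167 pos [0.63   0.1677 0.1048] yaw 1.738 tilt [0.0115 0.0009] open 0.0241 F [2.9 0.6 6.1]
shift [-1.691 -0.819  0.066] turn 0.145
```

>>> carry_out(series=[[-0.17,-0.08,0,0.05,0.72],[-0.34,-0.16,0,0.1,0.72],[-0.51,-0.24,0,0.145,0.72],[-0.68,-0.32,0,0.145,0.72],[-0.85,-0.4,0,0.145,0.72]])

```text
t: 16.43
eef_pos: [0.574, -0.0148, 0.0946]
orientation: [0.001, 0.748, 0.663, -0.0]
force: [1.0, -0.3, -0.4]
opening: 0.0239
grasp_force: 0.0
```

```bash
python3 -c "
from h import *
plan(.525,-.193,.09,1.448)"
```

```text
t 16.4333 pos [ 0.574  -0.0148  0.0946] yaw 1.45 tilt [ 0.0003 -0.0012] open 0.0239 F [ 1.  -0.3 -0.4]
shift [-0.914 -0.136  0.024] turn 0.001
```

>>> carry_out(series=[[-0.2,-0.03,0,0,0.72],[-0.4,-0.06,0,0,0.72],[-0.6,-0.09,0,0,0.72],[-0.8,-0.12,0,0,0.72],[-0.91,-0.136,0,0,0.72]])

```text
t: 16.85
eef_pos: [0.5234, -0.1965, 0.0945]
orientation: [0.001, 0.75, 0.661, -0.002]
force: [-0.2, -0.9, -0.0]
opening: 0.024
grasp_force: 0.0
```

>>> carry_out(series=[[0,0,0,0,0.72],[0,0,0.15,0,0.72],[0,0,0.3,0,0.72],[0,0,0.43,0,0.72],[0,0,0.48,0,0.72]])

```text
t: 17.27
eef_pos: [0.5232, -0.1888, -0.005]
orientation: [-0.002, 0.748, 0.663, -0.001]
force: [-0.3, -0.6, -0.1]
opening: 0.024
grasp_force: 0.0
```

>>> carry_out(series=[[0,0,0.02,0,0.72],[0,0,0.03,0,0.72],[0,0,0.03,0,0.72],[0,0,0.03,0,0.72],[0,0,0.03,0,0.72]])

```text
t: 17.68
eef_pos: [0.5275, -0.1895, -0.0059]
orientation: [0.001, 0.748, 0.664, 0.0]
force: [-0.2, 0.5, -0.2]
opening: 0.024
grasp_force: 0.0
```

```bash
python3 -c "
from h import *
i,o=tabs('top');print(o)
plan(.525,-.193,-.016,1.448);plan(.571,.183,-.016)"
```

```text
{'blue': [([613.0, 243.0], 90), ([536.0, 244.0], 91), ([531.0, -142.0], 82)], 'orange': [([609.0, -105.0], 83)], 'pink': [([381.0, -108.0], 102), ([377.0, -37.0], 102)]}
t 17.7333 pos [ 0.5274 -0.1894 -0.0061] yaw 1.452 tilt [ 0.0021 -0.0012] open 0.0237 F [ 0.2 -0.6 -0.5]
shift [-0.019 -0.01   0.05 ] turn 0.002
t 17.7333 pos [ 0.5274 -0.1894 -0.0061] yaw 1.452 tilt [ 0.0021 -0.0012] open 0.0237 F [ 0.2 -0.6 -0.5]
shift [ 1.875 -0.004  0.048] turn None
```

>>> carry_out(series=[[0,0,0.03,0,0.72],[0.03,0,0.047,0,0.72],[0.07,0,0.047,0,0.72],[0.12,0,0.047,0,0.72],[0.17,0,0.047,0,0.72]])

```text
t: 18.15
eef_pos: [0.5304, -0.1537, -0.0169]
orientation: [-0.0, 0.748, 0.664, 0.0]
force: [-0.2, -0.2, -0.2]
opening: 0.0238
grasp_force: 0.1
```

>>> carry_out(series=[[0.05,0,0,0,0.72],[0.1,0,0,0,0.72],[0.15,0,0,0,0.72],[0.2,0,0,0,0.72],[0.25,0,0,0,0.72]])

```text
t: 18.57
eef_pos: [0.5365, -0.1044, -0.0167]
orientation: [0.0, 0.748, 0.664, -0.0]
force: [-0.0, -0.3, -0.4]
opening: 0.0237
grasp_force: 0.1
```

```bash
python3 -c "
from h import *
i,o=tabs('side');print(o)
plan(.571,.183,-.016)"
```

```text
{'blue': [([527.0, 241.0], 34), ([539.0, -86.0], 128)], 'orange': [([609.0, -113.0], 147)], 'pink': [([377.0, -44.0], 160), ([381.0, -115.0], 182)]}
t 18.6167 pos [ 0.5368 -0.1017 -0.0166] yaw 1.455 tilt [0.0005 0.0015] open 0.0236 F [0.4 1.2 0.2]
shift [ 1.433e+00  5.000e-03 -1.000e-03] turn None
```

>>> carry_out(series=[[0.06,0,0,0,0.72],[0.12,0,0,0,0.72],[0.18,0,0,0,0.72],[0.24,0,0,0,0.72],[0.3,0,0,0,0.72]])

```text
t: 19.03
eef_pos: [0.5436, -0.0446, -0.0168]
orientation: [0.0, 0.748, 0.664, 0.0]
force: [-1.4, -0.0, 0.2]
opening: 0.024
grasp_force: 0.2
```

>>> carry_out(series=[[0.06,0,0,0,0.72],[0.12,0,0,0,0.72],[0.18,0,0,0,0.72],[0.24,0,0,0,0.72],[0.3,0,0,0,0.72]])

```text
t: 19.45
eef_pos: [0.5507, 0.0147, -0.0168]
orientation: [0.0, 0.748, 0.664, -0.0]
force: [0.3, -0.4, 0.8]
opening: 0.0241
grasp_force: 0.3
```

>>> carry_out(series=[[0.06,0,0,0,0.72],[0.12,0,0,0,0.72],[0.18,0,0,0,0.72],[0.24,0,0,0,0.72],[0.3,0,0,0,0.72]])

```text
t: 19.87
eef_pos: [0.5578, 0.0743, -0.0168]
orientation: [0.0, 0.748, 0.664, -0.0]
force: [0.2, -0.7, 0.1]
opening: 0.0241
grasp_force: 0.3
```

>>> carry_out(series=[[0.05,0,0,0,0.72],[0.1,0,0,0,0.72],[0.15,0,0,0,0.72],[0.2,0,0,0,0.72],[0.25,0,0,0,0.72]])

```text
t: 20.28
eef_pos: [0.5637, 0.1235, -0.0168]
orientation: [0.0, 0.748, 0.664, -0.0]
force: [-0.3, -0.9, 0.6]
opening: 0.024
grasp_force: 0.3
```

```bash
python3 -c "
from h import *
i,o=tabs('side');print(o)
plan(.571,.183,-.016)"
```

```text
{'blue': [([613.0, 243.0], 56), ([546.0, 247.0], 43), ([567.0, 142.0], 92)], 'orange': [([609.0, -112.0], 158)], 'pink': [([377.0, -44.0], 159), ([381.0, -115.0], 182)]}
t 20.3333 pos [ 0.5637  0.1266 -0.0166] yaw 1.454 tilt [0.0007 0.0022] open 0.024 F [-0.9  2.1  0.6]
shift [ 0.284  0.003 -0.002] turn None
```

Final push of about 0.28, then retreat and lift.

>>> carry_out(series=[[0.05,0,0,0,0.72],[0.1,0,0,0,0.72],[0.15,0,0,0,0.72],[0.19,0,0,0,0.72],[0.22,0,0,0,0.72]])

```text
t: 20.75
eef_pos: [0.5688, 0.1682, -0.0168]
orientation: [-0.0, 0.748, 0.664, 0.0]
force: [0.5, -1.1, 0.0]
opening: 0.0239
grasp_force: 0.1
```

>>> carry_out(series=[[0.02,0,0,0,0.72],[0.04,0,0,0,0.72],[0.055,0,0,0,0.72],[0.06,0,0,0,0.72],[0.06,0,0,0,0.72]])

```text
t: 21.17
eef_pos: [0.5703, 0.1785, -0.0168]
orientation: [0.0, 0.748, 0.664, 0.0]
force: [-0.2, 1.1, -0.7]
opening: 0.0243
grasp_force: 0.0
```

>>> carry_out(series=[[-0.05,0,0,0,0.72],[-0.15,0,0,0,0.72],[-0.25,0,-0.15,0,0.72],[-0.35,0,-0.35,0,0.72],[-0.45,0,-0.55,0,0.72]])

```text
t: 21.58
eef_pos: [0.5584, 0.0893, 0.0878]
orientation: [-0.001, 0.748, 0.663, -0.001]
force: [0.9, -0.6, -0.1]
opening: 0.0239
grasp_force: 0.0
```

>>> carry_out(series=[[-0.15,0,-0.1,0,0.72],[-0.3,0,-0.2,0,0.72],[-0.45,0,-0.3,0,0.72],[-0.6,0,-0.3,0,0.72],[-0.6,0,-0.3,0,0.72]])

```text
t: 22.0
eef_pos: [0.5455, -0.0372, 0.1491]
orientation: [0.003, 0.752, 0.66, -0.001]
force: [0.7, -0.3, -0.2]
opening: 0.0239
grasp_force: 0.0
```

```bash
python3 -c "
from h import *
i,o=tabs('top');print(o)
i,o=tabs('side');print(o)
s=i['pixels'];cv2.imwrite('pics/m.png',cv2.resize(s[130:270,220:400,::-1],None,fx=4,fy=4))"
```

```text
{'blue': [([613.0, 243.0], 91), ([573.0, 204.0], 95), ([537.0, 244.0], 92)], 'orange': [], 'pink': []}
{'blue': [([592.0, 215.0], 220), ([537.0, 236.0], 109)], 'orange': [([610.0, -112.0], 149)], 'pink': [([377.0, -44.0], 160), ([381.0, -115.0], 183)]}
```

View pics/m.png

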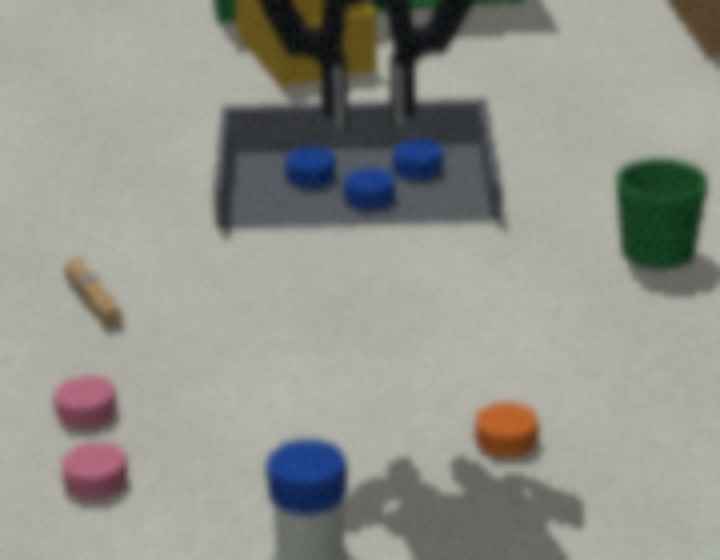

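The three blue tablets, at about (310,167), (370,188) and (418,160), lie flat inside the tray. The front one is clear of the mouth edge at row 225. The orange tablet, pinks, peg and cup haven't moved.

```bash
python3 -c "
from station import manip
print(manip.job_done())"
```

```text
the job is handed in; nothing more can be done
None
```

All three blue tablets lie flat and fully inside the tray, the orange tablet and everything else I checked stayed put, and the job is handed in at about 22 s, though I got no verdict back.

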